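Break the lid stay of the instrument cleaner and lower its lid

ROBOT

A 6-joint arm with a two-finger parallel gripper is mounted at the origin on a cart in front of the work surface, level with it; the furniture and walls round the work are solid. World frame = base frame: x ahead of the robot, y to its left, z up, the work surface at z = 0. Lengths are in m, angles in rad, forces in N, time in s.
With the tool pointing down it reaches from about 0.275 to 0.725 m from the base axis. Payload 15.9 kg.
Tool frame: the origin (TCP) lies on the front face of the gripper's body, between the roots of the fingers; the fingertips stand 73 mm ahead of it and the grasp point (between the pads) lies 54 mm ahead of it; z points along the fingers, y is the direction in which the jaws open and shut (so a half turn about z gives the same grasp; the last joint's range is limited). The gripper opens to 85 mm and grips with 20 to 120 N. Pads are 22 mm wide; open, the fingers measure 114 mm over their backs; the gripper's body (76 mm by 85 mm) begins 54 mm behind the grasp point. The pads swing forward as they close: fully open they stand 13 mm farther back than shut.
Start: joints at [-1.232, 0.213, -0.034, 1.323, 0, 1.571], TCP at [0.166, -0.472, 0.304] pointing down, gripper open.
Joint ranges: [-2.98, 2.98], [-0.74, 1.72], [-1.14, 1.35], [-2.1, 2.04], [-1.57, 1.44], [-3.14, 3.14]. Speed limits (rad/s): [1.89, 1.89, 2.39, 2.57, 3.14, 3.14].

INTERFACE

Orientations are given as a 3x3 rotation matrix whose columns are the frame's x, y, z axes.
In Python, from station import r gives the robot as it stands. The module is installed in compiled form; this text tells all that it offers. Calls block until the motion is done:
- r.move_ptp(position, orientation): joint-space move of the TCP to a pose.
- r.line_to(position, ori=None, velocity=0.15): straight line of the TCP; ori=None keeps the orientation; velocity is the mean speed in m/s.
- r.move_j(angles): joint-space move.
- r.grip(opening, grasp_force=None): finger opening in m; grasp_force is the grip in N (None keeps the last); returns when the fingers have stopped.
- r.hold(seconds).
- r.inverse_kinematics(position, orientation): joint angles nearest the present ones, or None.
- r.get_obs(): the state.
- r.grab_frame(name): name is "scene" or "top" or "wrist"; returns (picture, depth): 400x640x3 uint8, red, green, blue; 400x640 float32, m along the optical axis (not along the pixel's ray), 0 where there is no reading.
- r.camera_model(name): a dict with "fx", "fy", "cx", "cy" (pixels), "world_to_cam" (4x4, takes a point from world to camera coordinates); the wrist camera has in their place "T_tool_cam" (4x4, takes a point from camera to tool coordinates, whose origin is the TCP and whose axes are the flange's). Camera axes: x right, y down, z forward; pixel columns grow to the right and rows downward; lengths in m; the calibration is good to about 2 mm. A picture is of the moment at which its call begins: read the wrist's pose just before it. camera_model takes no time and is no camera call.
A pose or a line that the arm cannot do raises r.MotionError and nothing moves.
- r.close_job(): hands the job in, once; it reports no verdict.
The state is a dict: "time": time; "joints": joint angles; "joint_vel": joint speeds; "effort": joint torques, N m; "ee_pos": TCP position; "eef_rot": TCP orientation; "force": force on the tool from outside, world axes, zero at the start; "wrist_torque": the same for the moment, N m; "gripper_width": finger opening in m.
Only numpy, scipy, OpenCV 4.12 (cv2) and the standard library are available. Lean on these libraries where they do the work, as an engineer would, in place of code of your own. Each camera call takes 0.05 s, during which the arm holds its last target.

TASK

The lid of the steel instrument cleaner stands open on its locked folding stay. Take the stay by the black cross-grip at its knuckle and ease it down until the stay is well folded, then let go so that the lid stands by itself, still well open. Then take the lid (the black tab on its edge is for that), lower it gently, without letting it drop, until it is fully shut, and leave the things round the cleaner where they are.

Things in the scene. Friction and masses are not known exactly. Their poses are not given: they have to be found in the camera images.
- cleaner: Fixed bench-top instrument cleaner: steel tank 170 (x) x 220 (y) x 90 mm high on a grey plinth, grey front panel at its -x face (toward the robot). Origin: centre of its underside on the worktop; z up, y to its left. Place and yaw differ each time. A folding stay holds its lid, outside its right (-y) wall.
- lid: Lid, a steel plate 165 mm deep, 222 wide, 10 thick, 0.38 to 0.56 kg. Origin: middle of its hinge line, at x 82, y 0, z 92 mm in the cleaner's frame; x: along the lid from free edge to hinge; y: along the hinge; z: out of its outer face (tilt of z = lid angle above level: 1.36 rad as found, 0 shut). Stiff hinge (0.16 N m): it stands by itself above 65 degrees, but falls if let go much lower.
- tab_grip (a point): Grip point in the black tab in the middle of the lid's free edge, in the lid's plane; tab 14 mm thick along the hinge line, 24 mm high. Point: 200 mm from the hinge line, 5 mm toward the outer face, 34 mm beyond the lid's edge, 23 mm from the tab's end. Pinch from above across the 14 mm; the tab may pivot between the fingers as the lid turns. Lid shut: the tab points to the robot, point 97 mm up.
- stay_low: Lower link of the folding stay (with the upper link and grip it carries). Two flat steel links, each 66.6 mm between pins, swing in a plane parallel to the right wall, 131 mm right of the cleaner's centre. Origin: the lower pivot, fixed on the case at x -33, y -131, z 92 mm in the cleaner's frame; x axis: along the link to the knuckle.
- stay_up (a joint): Knuckle angle of the stay in rad: 0 = locked (a little past straight, on its stop), straight at 0.10, grows as it folds, 2.94 with the lid shut. A weak spring holds it locked. Well folded is beyond 0.6; eased to 0.7 to 1.1 it stays folded when let go, the lid then standing about 67 to 72 degrees above level.
- knuckle_grip (a point): On the axis of the black cross-grip at the knuckle, a round bar 16 mm thick along the cleaner's y, 44 mm right of the stay's plane; a 22 mm end flange begins 20 mm farther out. Pinch from above, fingers closing along the cleaner's x. It moves on a 66.6 mm circle about the lower pivot: 47 degrees above level when locked, down and toward +x to 24 degrees at knuckle 0.9. A few N break the lock.
- sample_cup_0: Bystander: lidded sample cup, 60 mm across, 64 mm high; origin at its underside.
- carton_suture: Bystander: small flat carton 55 x 110 x 30 mm; origin at its underside.
- kidney_dish: Bystander: steel kidney dish 100 x 202 x 32 mm; origin at its underside.

How it is judged:
By the outcome, as a careful person would: the job done as asked, in the order asked, and still so for the second after the job is handed in, with the robot touching nothing.
It also fails if it takes over 62 s, if anything falls off the work surface, if the arm or the gripper's body presses on something with over 40 N, if the wrist force passes 120 N, or if a joint passes its speed limit or range.

## Working session

There is one attempt and no reset: what is moved stays moved. The work goes in short steps, each a Python script; the robot and the scene stay as the last script left them, time stands still between calls to the robot, and variables do not carry over. Pictures are saved under pics/ and viewed, and the job is handed in when it is done.

```bash
mkdir -p pics; python3 - <<'E'
from station import r
import cv2,numpy as np
o=r.get_obs();print(o['time'],o['ee_pos'],o['eef_rot'])
for n in("scene","top"):
    p,d=r.grab_frame(n);cv2.imwrite(f"pics/{n}0.png",p[...,::-1]);np.savez(f"pics/{n}0.npz",p=p,d=d)
    m=r.camera_model(n);print(n,m['fx'],m['cx'],m['cy'],np.round(m['world_to_cam'],3).tolist())
print(r.camera_model('wrist'))
E
```

```text
0.0 [ 0.16608786 -0.47135842  0.3034275 ] [[ 9.43159141e-01  3.32341238e-01 -3.67907603e-04]
 [ 3.32341441e-01 -9.43158617e-01  9.94587430e-04]
 [-1.64528079e-05 -1.06032517e-03 -9.99999438e-01]]
scene 497.45635590951713 317.4762590031878 199.83701915760304 [[-0.755, -0.655, 0.001, 0.501], [-0.437, 0.502, -0.746, 0.362], [0.488, -0.564, -0.666, 1.614], [0.0, 0.0, 0.0, 1.0]]
top 468.982435111958 321.6592647870804 203.7316622666896 [[0.017, -1.0, 0.005, 0.054], [-0.997, -0.018, -0.069, 0.615], [0.069, -0.004, -0.998, 1.399], [0.0, 0.0, 0.0, 1.0]]
{'fx': 287.21215779904986, 'fy': 287.21215779904986, 'cx': 323.14526371935, 'cy': 203.37544979479316, 'T_tool_cam': array([[ 3.33246649e-04, -9.55767690e-01, -2.94122445e-01,
         7.51896909e-02],
       [ 9.99999518e-01,  5.90249144e-04, -7.85028739e-04,
         5.60229242e-04],
       [ 9.23910625e-04, -2.94122041e-01,  9.55767425e-01,
        -7.04428188e-02],
       [ 0.00000000e+00,  0.00000000e+00,  0.00000000e+00,
         1.00000000e+00]])}
```

View pics/scene0.png

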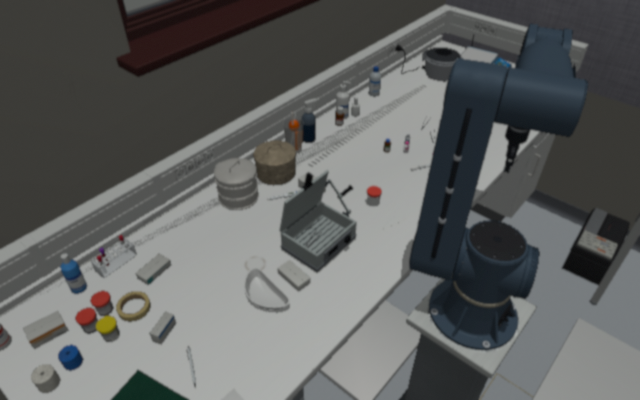

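View pics/top0.png

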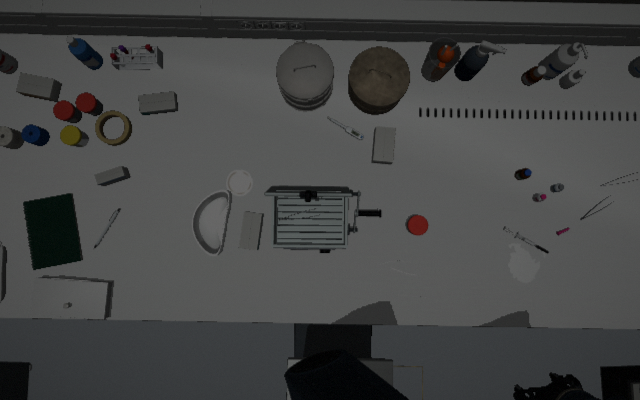

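```bash
cat > h.py <<'E'
import numpy as np,cv2
from station import r
def cloud(n,d,K=None):
    m=r.camera_model(n);v,u=np.mgrid[0:400,0:640]
    P=np.stack([(u-m['cx'])/m['fx']*d,(v-m['cy'])/m['fy']*d,d],-1)
    T=np.linalg.inv(m['world_to_cam']);return P@T[:3,:3].T+T[:3,3]
def proj(n,p):
    m=r.camera_model(n);W=m['world_to_cam'];q=W[:3,:3]@np.asarray(p)+W[:3,3]
    return m['fx']*q[0]/q[2]+m['cx'],m['fy']*q[1]/q[2]+m['cy']
E
python3 - <<'E'
from h import *
z=np.load('pics/top0.npz');p,d=z['p'],z['d'];C=cloud('top',d)
s=(slice(165,265),slice(180,440))
cv2.imwrite('pics/topz.png',cv2.resize(p[s][...,::-1],None,fx=3,fy=3,interpolation=2))
for v in range(184,254,4): print(v,[tuple(int(1000*x) for x in C[v,u]) for u in range(264,386,12)])
z=np.load('pics/scene0.npz');p=z['p']
cv2.imwrite('pics/scz.png',cv2.resize(p[165:275,230:400,::-1],None,fx=4,fy=4,interpolation=2))
E
```

```text
184 [(673, 243, -3), (673, 205, 1), (674, 169, 0), (675, 132, -1), (675, 95, 0), (676, 58, 1), (677, 21, 0), (678, -16, -3), (678, -52, 2), (679, -90, -2), (680, -127, -4)]
188 [(660, 242, 4), (644, 189, 166), (642, 155, 192), (642, 123, 194), (644, 91, 183), (644, 59, 185), (646, 26, 176), (649, -7, 148), (666, -53, -6), (666, -89, 2), (667, -127, -6)]
192 [(648, 242, -2), (625, 181, 257), (626, 151, 250), (625, 120, 260), (626, 90, 259), (628, 59, 243), (629, 29, 242), (630, -1, 238), (653, -52, 1), (654, -90, 0), (654, -126, 3)]
196 [(636, 242, -5), (634, 202, 30), (634, 166, 29), (615, 120, 259), (616, 89, 259), (617, 59, 250), (618, 29, 249), (618, -1, 251), (641, -53, -2), (641, -90, 0), (643, -127, -4)]
200 [(623, 241, 1), (622, 202, 24), (622, 165, 29), (623, 129, 27), (623, 93, 30), (625, 57, 24), (625, 21, 32), (627, -16, 4), (629, -53, -1), (629, -90, 0), (630, -127, -3)]
204 [(611, 241, 2), (610, 201, 28), (610, 165, 29), (610, 129, 35), (612, 93, 26), (612, 57, 24), (613, 21, 29), (615, -16, 1), (615, -52, 8), (617, -90, -2), (617, -127, 2)]
208 [(599, 241, -3), (597, 20
[... 1391 characters left out ...]
40 [(501, 238, -1), (502, 199, 30), (502, 163, 31), (503, 127, 35), (503, 91, 25), (504, 55, 33), (505, 19, 30), (505, -17, 2), (506, -55, -3), (506, -91, 0), (507, -128, -2)]
244 [(488, 238, 0), (491, 193, 86), (491, 159, 87), (492, 125, 69), (492, 90, 45), (492, 55, 33), (493, 19, 34), (493, -18, 1), (494, -54, 3), (494, -92, -3), (495, -128, 0)]
248 [(476, 237, 0), (477, 200, 4), (479, 160, 69), (480, 124, 76), (481, 90, 76), (481, 55, 75), (480, 18, -3), (481, -18, 0), (481, -55, -2), (482, -92, -1), (483, -128, 0)]
252 [(464, 238, -4), (465, 200, 0), (465, 164, 0), (466, 127, -2), (466, 91, -6), (470, 55, 67), (468, 17, -1), (469, -18, 0), (469, -55, -2), (470, -91, 1), (470, -129, -4)]
```

View pics/topz.png

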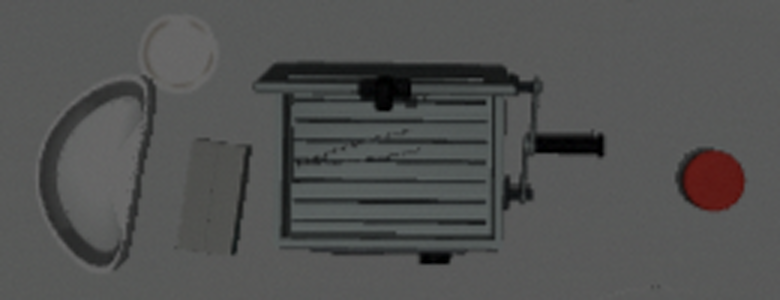

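View pics/scz.png

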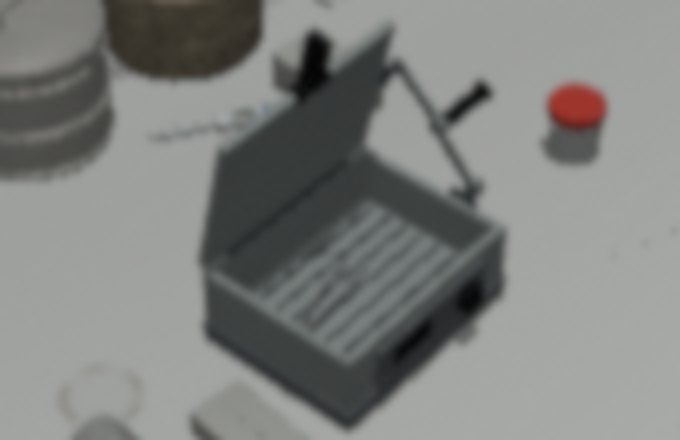

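```bash
python3 - <<'E'
from h import *
z=np.load('pics/top0.npz');p,d=z['p'],z['d'];C=cloud('top',d)
v,u=np.mgrid[0:400,0:640]
R=(u>262)&(u<356)&(v>180)&(v<256)
rim=C[R&(C[...,2]>.080)&(C[...,2]<.104)]
fr=rim[rim[:,0]<.505]; print(len(rim),len(fr)); 
f=fr[(fr[:,1]>.02)&(fr[:,1]<.19)]
print('front x fit',np.polyfit(f[:,1],f[:,0],1),f[:,0].min(),f[:,0].max(),'y',fr[:,1].min(),fr[:,1].max(),fr[:,2].mean())
rr=rim[(rim[:,1]<.03)&(rim[:,0]>.50)];
print('right',len(rr),np.round(rr[:,:3]*1000).astype(int).tolist()[:60])
top=C[R&(C[...,2]>.225)&(C[...,2]<.27)]
l=top[(top[:,1]<.08)|(top[:,1]>.14)]
print('lid edge',np.polyfit(l[:,1],l[:,0],1),l.mean(0),top[:,1].min(),top[:,1].max())
tab=C[R&(C[...,2]>.27)];print('tab',len(tab),tab.mean(0),tab.min(0),tab.max(0))
B=(u>350)&(u<390)&(v>195)&(v<230)&(C[...,2]>.12)
b=C[B];b=b[b[:,2].argsort()]
g=(u>361)&(u<384)&(v>200)&(v<225)&(C[...,2]>.125);b=C[g]
print('bar',len(b),np.polyfit(b[:,1],b[:,0],1),b.mean(0),b.min(0),b.max(0))
cv2.imwrite('pics/topzz.png',cv2.resize(np.clip(p[180:256,262:390,::-1].astype(int)*2,0,255).astype(np.uint8),None,fx=6,fy=6,interpolation=0))
E
```

```text
564 247
front x fit [0.00544244 0.48723164] 0.48006104810648287 0.49186142642689135 y -0.010314229222511295 0.20806016483373208 0.08872704893560672
right 187 [[661, 13, 92], [660, 10, 100], [660, 7, 101], [661, 4, 98], [661, 1, 97], [661, -2, 96], [630, -2, 91], [630, -5, 91], [630, -8, 90], [627, -2, 90], [627, -6, 84], [627, -8, 89], [624, -3, 88], [624, -5, 89], [624, -8, 92], [621, -2, 90], [621, -5, 89], [621, -8, 89], [618, -2, 91], [618, -6, 86], [618, -8, 92], [615, -3, 87], [615, -5, 89], [616, -9, 86], [612, -3, 90], [612, -5, 90], [613, -8, 89], [609, -2, 94], [609, -5, 94], [610, -8, 91], [607, -3, 86], [607, -6, 90], [607, -9, 84], [604, -3, 90], [604, -6, 86], [604, -9, 89], [601, -3, 85], [601, -6, 86], [601, -9, 90], [598, -3, 88], [598, -6, 89], [598, -8, 91], [595, -3, 88], [595, -6, 87], [595, -8, 93], [592, -3, 86], [592, -6, 93], [592, -9, 90], [589, -3, 88], [589, -6, 89], [589, -9, 88], [587, -3, 87], [586, -6, 93], [587, -9, 86], [583, -3, 92], [584, -6, 87], [584, -9, 87], [581, -3, 87], [581, -6, 92], [581, -9, 89]]
lid edge [-0.00692789  0.62551078] [0.62486023 0.0939033  0.24819136] -0.008951676998388766 0.20956403258828166
tab 86 [0.58866523 0.09257816 0.58302649] [0.51531336 0.0695762  0.27254111] [0.63009819 0.10631502 1.43782602]
bar 109 [0.02255913 0.58431465] [ 0.58270424 -0.07138616  0.14613967] [ 0.57413656 -0.09667893  0.13722143] [ 0.59107468 -0.04612548  0.15410669]
```

View pics/topzz.png

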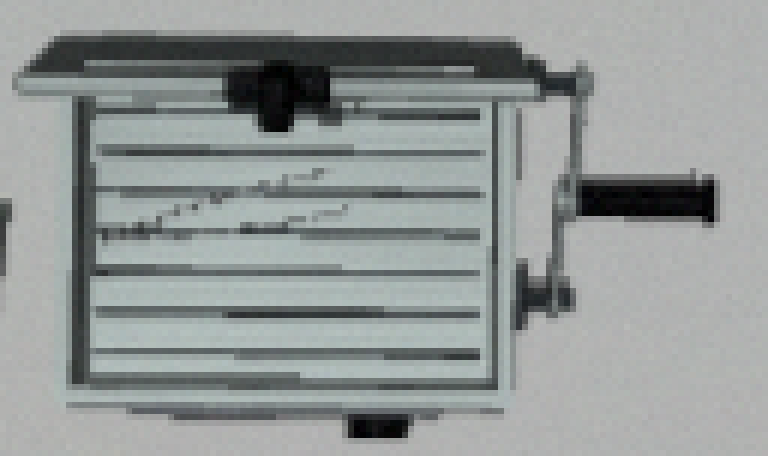

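```bash
cat >> h.py <<'E'
CX,CY=.572,.0995
t=np.radians(10);s_,c_=np.sin(t),np.cos(t)
RB=np.array([[0,-c_,-s_],[-1,0,0],[0,s_,-c_]]).T   # bar grip
RT=np.array([[-1,0,0],[0,1,0],[0,0,-1.]]).T         # tab grip
def tcp(g,R): return np.asarray(g)-.054*R[:,2]
def knuck(deg,off=.004):
    a=np.radians(deg);return np.array([CX-.033+.0666*np.cos(a),CY-.175-off,.092+.0666*np.sin(a)])
def wcloud(o,d,m):
    v,u=np.mgrid[0:400,0:640]
    P=np.stack([(u-m['cx'])/m['fx']*d,(v-m['cy'])/m['fy']*d,d],-1)
    T=m['T_tool_cam'];P=P@T[:3,:3].T+T[:3,3]
    return P@np.array(o['eef_rot']).T+np.array(o['ee_pos'])
def st(*a):
    o=r.get_obs();print(*a,'t%.2f'%o['time'],'p',np.round(o['ee_pos'],4),'F',np.round(o['force'],1),'w%.4f'%o['gripper_width'],'j',np.round(o['joints'],2));return o
E
python3 - <<'E'
from h import *
g=knuck(47);g[2]+=.09
r.move_ptp(tcp(g,RB),RB); o=st()
p,d=r.grab_frame('wrist');cv2.imwrite('pics/w1.png',p[...,::-1]);np.savez('pics/w1.npz',p=p,d=d)
C=wcloud(o,d,r.camera_model('wrist'));np.save('pics/w1c.npy',C)
E
```

```text
t2.92 p [ 0.5843 -0.0892  0.2839] F [-0.5 -1.  -0. ] w0.0858 j [-0.22  0.44  0.22  1.39  0.17 -1.79]
```

View pics/w1.png

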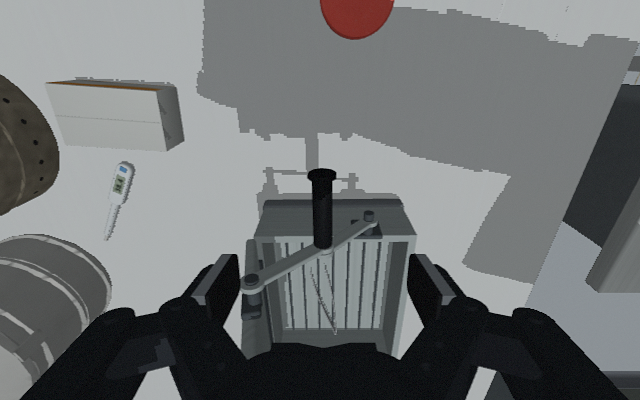

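```bash
python3 - <<'E'
from h import *
z=np.load('pics/w1.npz');C=np.load('pics/w1c.npy');p=z['p'].astype(int)
v,u=np.mgrid[0:400,0:640]
m=(u>305)&(u<340)&(v>165)&(v<250)&(p.max(2)<60)&(C[...,2]>.12)&(C[...,2]<.17)
b=C[m];print(len(b),b.mean(0),b.min(0),b.max(0),np.polyfit(b[:,1],b[:,0],1))
f=C[m&(v<182)];print('flange',f.min(0),f.max(0))
s=C[m&(v>190)&(v<240)];print('shaft',s.min(0),s.max(0),s.mean(0),np.percentile(s[:,2],95))
k=(u>250)&(u<420)&(v>225)&(v<345)&(C[...,2]>.084)&(C[...,2]<.097);q=C[k]
rr=q[(q[:,1]<.0)];print('right rim',np.polyfit(rr[:,0],rr[:,1],1),rr.min(0),rr.max(0))
fr=q[q[:,0]<.515];ff=fr[fr[:,1]>.015];print('front',np.polyfit(ff[:,1],ff[:,0],1),ff.min(0),ff.max(0),ff.mean(0))
for (uu,vv) in [(368,214),(368,222),(322,245),(251,282)]: print(uu,vv,C[vv,uu])
E
```

```text
1621 [ 0.58534803 -0.07365813  0.14708679] [ 0.57578097 -0.10022088  0.1317063 ] [ 0.59577097 -0.03581502  0.15300883] [-0.01524916  0.58422481]
flange [ 0.57578097 -0.10022088  0.1317063 ] [ 0.59577097 -0.09572335  0.15300883]
shaft [ 0.57732611 -0.08809739  0.14232239] [ 0.59306877 -0.04184548  0.1509903 ] [ 0.58515993 -0.0667172   0.14755995] 0.149706469168952
right rim [ 0.01203869 -0.01494288] [ 0.48707212 -0.02400475  0.08400105] [ 6.58332178e-01 -1.48712589e-04  9.69999516e-02]
front [-0.02464609  0.49405776] [0.48567602 0.01502312 0.08403125] [0.49529672 0.16341328 0.09237114] [0.49187259 0.08866211 0.08986985]
368 214 [ 0.54079973 -0.03860352  0.09553629]
368 222 [ 0.54059604 -0.03096014  0.09793471]
322 245 [ 0.58554423 -0.03962628  0.14863457]
251 282 [ 0.63412261 -0.03791855  0.18952965]
```

```bash
cat >> h.py <<'E'
def knuck(deg,off=.005):
    a=np.radians(deg);return np.array([.5397+.0666*np.cos(a),-.0755-off,.092+.0666*np.sin(a)])
E
python3 - <<'E'
from h import *
r.grip(.05,25)
r.line_to(tcp(knuck(47),RB),RB,.08); st('down')
r.grip(.0,25); st('grip')
for a in np.arange(45,23,-2.):
    r.line_to(tcp(knuck(a),RB),RB,.03); st(a)
p,d=r.grab_frame('scene');cv2.imwrite('pics/s2.png',cv2.resize(p[150:280,230:420,::-1],None,fx=4,fy=4,interpolation=2))
p,d=r.grab_frame('wrist');cv2.imwrite('pics/w2.png',p[...,::-1])
E
```

```text
down t4.69 p [ 0.5854 -0.0899  0.1944] F [ 0.2  0.  -0.6] w0.0499 j [-0.22  0.47  0.04  1.18  0.17 -1.8 ]
grip t5.09 p [ 0.5853 -0.0899  0.1942] F [ 0.9 -0.7  2.1] w0.0151 j [-0.22  0.47  0.04  1.18  0.17 -1.8 ]
45.0 t5.34 p [ 0.587  -0.0899  0.1923] F [ 0.7 -0.3  2.5] w0.0152 j [-0.22  0.48  0.04  1.18  0.17 -1.8 ]
43.0 t5.59 p [ 0.5886 -0.0899  0.1906] F [-0.4 -0.4  2.7] w0.0150 j [-0.22  0.48  0.04  1.17  0.17 -1.79]
41.0 t5.84 p [ 0.5901 -0.0899  0.1888] F [ 0.3 -0.2  3.4] w0.0149 j [-0.22  0.48  0.05  1.17  0.17 -1.79]
39.0 t6.09 p [ 0.5915 -0.0899  0.1869] F [-0.3 -0.5  1.6] w0.0148 j [-0.22  0.49  0.05  1.17  0.17 -1.79]
37.0 t6.34 p [ 0.5928 -0.0899  0.185 ] F [-2.2 -0.8  1.9] w0.0150 j [-0.22  0.49  0.05  1.17  0.17 -1.79]
35.0 t6.59 p [ 0.5941 -0.0899  0.1831] F [-3.4 -1.1  0.1] w0.0151 j [-0.22  0.49  0.05  1.17  0.17 -1.79]
33.0 t6.84 p [ 0.5953 -0.0899  0.1812] F [-5.2 -1.1  0.2] w0.0151 j [-0.22  0.5   0.05  1.16  0.17 -1.79]
31.0 t7.09 p [ 0.5964 -0.0899  0.1791] F [-5.1 -0.9 -0. ] w0.0149 j [-0.22  0.5   0.05  1.16  0.17 -1.79]
29.0 t7.34 p [ 0.5975 -0.0899  0.1772] F [-5.4 -0.9  0.2] w0.0150 j [-0.22  0.51  0.05  1.16  0.17 -1.79]
27.0 t7.59 p [ 0.5986 -0.0899  0.175 ] F [-5.1 -0.3 -0.6] w0.0153 j [-0.22  0.51  0.05  1.15  0.17 -1.79]
25.0 t7.84 p [ 0.5995 -0.0899  0.1729] F [-6.2 -0.6 -1.1] w0.0147 j [-0.22  0.51  0.05  1.15  0.17 -1.79]
```

View pics/s2.png

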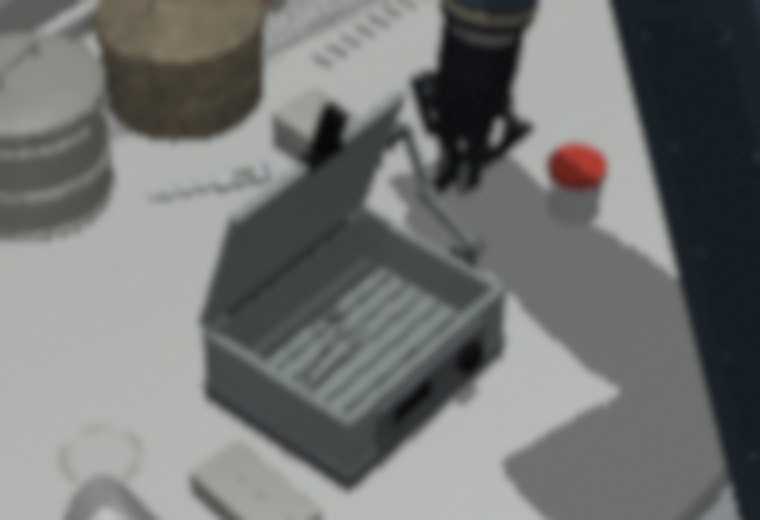

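View pics/w2.png

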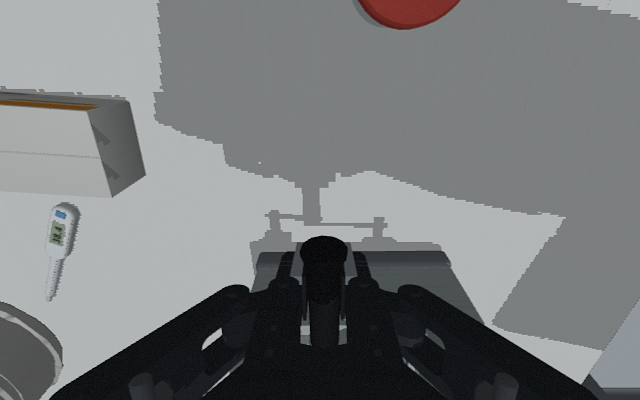

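```bash
python3 - <<'E'
from h import *
r.line_to(tcp(knuck(23.7),RB),RB,.03); st()
r.grip(.05); st('open')
g=knuck(23.7);r.line_to(tcp(g+[0,-.02,.10],RB),RB,.12)
r.line_to(tcp(g+[0,-.06,.22],RB),RB,.2);st('up')
for n in('top','scene'):
    p,d=r.grab_frame(n);np.savez(f'pics/{n}3.npz',p=p,d=d)
    s=(slice(165,265),slice(250,400)) if n=='top' else (slice(150,280),slice(230,420))
    cv2.imwrite(f'pics/{n}3.png',cv2.resize(np.clip(p[s][...,::-1].astype(int)*(2 if n=='top' else 1),0,255).astype(np.uint8),None,fx=4,fy=4,interpolation=2))
E
```

```text
t8.19 p [ 0.6001 -0.0898  0.1716] F [-6.3  0.   0.2] w0.0149 j [-0.22  0.51  0.05  1.15  0.17 -1.79]
open t8.62 p [ 0.6008 -0.0899  0.172 ] F [-0.3  0.8  0.6] w0.0501 j [-0.22  0.51  0.05  1.15  0.17 -1.79]
up t10.41 p [ 0.6007 -0.1497  0.3908] F [-0.8 -0.5 -0.8] w0.0500 j [-0.31  0.56  0.68  1.75  0.17 -1.88]
```

View pics/top3.png

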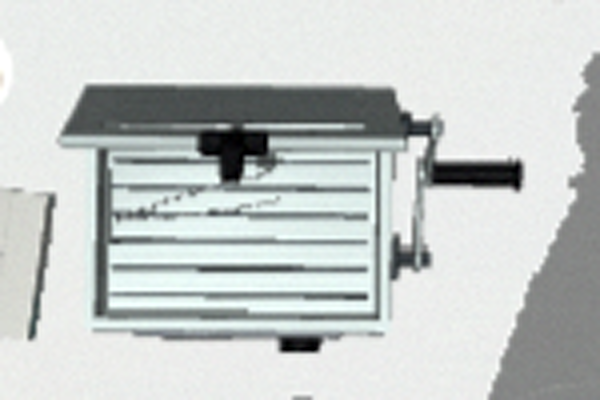

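View pics/scene3.png

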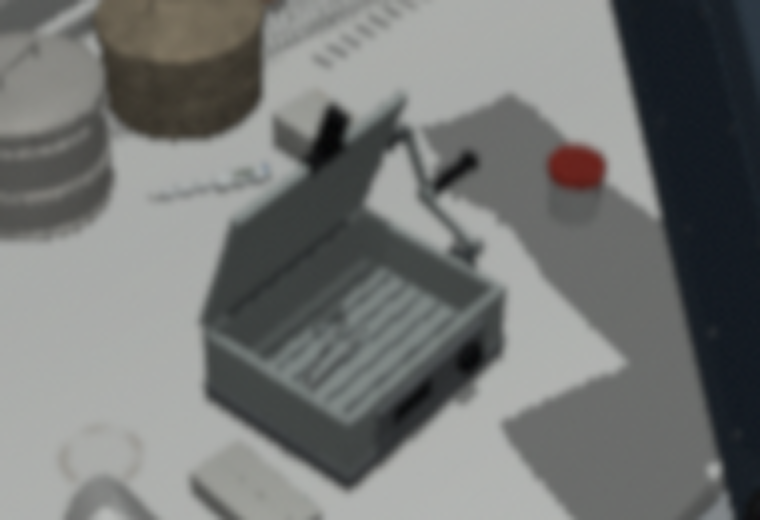

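```bash
python3 - <<'E'
from h import *
z=np.load('pics/top3.npz');p,d=z['p'].astype(int),z['d'];C=cloud('top',d)
v,u=np.mgrid[0:400,0:640]
R=(u>262)&(u<352)&(v>180)&(v<250)
e=C[R&(C[...,2]>.21)&(C[...,2]<.275)&(p.max(2)>60)];
print('edge',len(e),e.mean(0),np.polyfit(e[:,1],e[:,0],1),e[:,1].min(),e[:,1].max())
t=C[R&(u>296)&(u<320)&(v>194)&(v<214)&(p.max(2)<40)&(d>0)]
print('tab',len(t),np.round(t[t[:,2]>.2].mean(0),4),np.round(t.min(0),3),np.round(t.max(0),3))
t=t[(t[:,2]>.23)&(t[:,2]<.32)];print(np.round(t[:: max(1,len(t)//25)]*1000).astype(int).tolist())
lp=C[R&(v>186)&(v<199)&(C[...,2]>.1)&(C[...,2]<.21)&(p.max(2)<70)]
print('lid face slope',len(lp),np.polyfit(lp[:,2],lp[:,0],1))
g=(u>358)&(u<384)&(v>198)&(v<222)&(p.max(2)<40)&(C[...,2]>.09);b=C[g];print('bar',b.mean(0),np.percentile(b[:,2],90))
z=np.load('pics/scene3.npz')
C=cloud('scene',z['d']);q=z['p'].astype(int)
k=(u>305)&(u<320)&(v>172)&(v<195)&(q.max(2)<45);t=C[k];t=t[(t[:,2]>.2)&(t[:,2]<.35)]
print('tab scene',len(t),t.mean(0),np.percentile(t,5,axis=0),np.percentile(t,95,axis=0))
E
```

```text
edge 317 [0.60904517 0.08937771 0.24607598] [-0.01227443  0.61014223] -0.00934823155054218 0.20930277494250266
tab 170 [0.6034 0.1001 0.27  ] [0.581 0.072 0.023] [0.622 0.129 0.311]
[[621, 129, 230], [614, 115, 251], [612, 126, 248], [611, 113, 257], [609, 99, 282], [611, 87, 259], [613, 72, 244], [609, 110, 254], [606, 97, 289], [609, 85, 254], [606, 115, 254], [603, 101, 300], [607, 90, 255], [604, 120, 254], [600, 106, 306], [601, 94, 298], [604, 82, 256], [601, 113, 252], [597, 98, 311], [602, 87, 252], [599, 115, 252], [595, 101, 306], [599, 90, 256], [593, 106, 302], [593, 94, 300], [590, 96, 307], [588, 98, 304], [586, 101, 303], [583, 103, 304], [581, 101, 306]]
lid face slope 585 [-0.31485707  0.69234736]
bar [ 0.59666843 -0.06845387  0.12762122] 0.13211698998265323
tab scene 83 [0.59709354 0.10648917 0.27260841] [0.58304988 0.09812455 0.24779248] [0.60961879 0.11630243 0.30589186]
```

```bash
cat >> h.py <<'E'
yw=.012
RT=np.array([[-np.cos(yw),-np.sin(yw),0],[-np.sin(yw),np.cos(yw),0],[0,0,-1.]]).T
def tabp(deg,L=.205):
    a=np.radians(deg);x=-L*np.cos(a)+.005*np.sin(a)
    return np.array([.653+x,.1012+yw*x,.092+L*np.sin(a)+.005*np.cos(a)])
E
python3 - <<'E'
from h import *
o=r.get_obs();r.line_to(np.array(o['ee_pos'])+[0,0,.05],None,.2)
g=tabp(72);r.move_ptp(tcp(g+[0,0,.08],RT),RT);r.grip(.04,25);o=st()
p,d=r.grab_frame('wrist');cv2.imwrite('pics/w4.png',p[...,::-1]);np.savez('pics/w4.npz',p=p,d=d)
C=wcloud(o,d,r.camera_model('wrist'))
m=(p.max(2)<60)&(C[...,2]>.235)&(C[...,2]<.32)&(abs(C[...,1]-.1)<.04)&(C[...,0]>.56)&(C[...,0]<.64);t=C[m]
print(len(t),t.min(0),t.max(0));e=t[t[:,2]>.275];print(np.percentile(e,[3,97],axis=0),e.mean(0))
E
```

```text
t12.99 p [0.5945 0.1002 0.4225] F [-0.3 -0.8  0.3] w0.0402 j [0.17 0.49 0.66 1.74 0.   0.16]
1113 [0.58060974 0.06977641 0.23563344] [0.61598103 0.12240671 0.30989925]
[[0.5812586  0.09355747 0.30072928]
 [0.60109529 0.10610889 0.3092145 ]] [0.59085404 0.09984808 0.30556376]
```

View pics/w4.png

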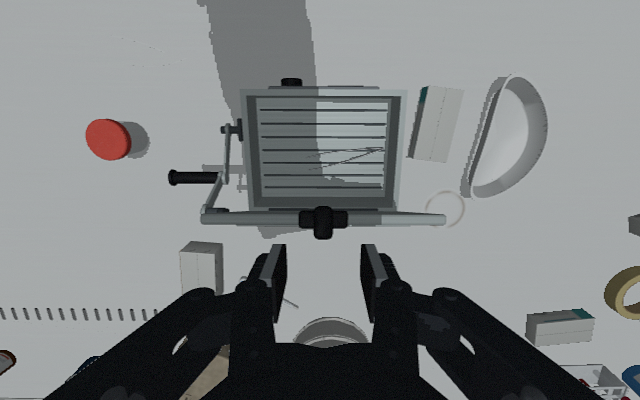

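```bash
python3 - <<'E'
from h import *
r.line_to(tcp(tabp(72),RT),RT,.08);st('at')
r.grip(0,25);o=st('grip')
p,d=r.grab_frame('wrist');cv2.imwrite('pics/w5.png',p[...,::-1])
for a in np.arange(69,44,-3.):
    r.line_to(tcp(tabp(a),RT),RT,.05);o=st(a)
    if np.linalg.norm(o['force'])>20: print('STOP');break
p,d=r.grab_frame('scene');cv2.imwrite('pics/s5.png',cv2.resize(p[150:280,230:420,::-1],None,fx=4,fy=4,interpolation=2))
E
```

```text
at t14.19 p [0.5946 0.1005 0.343 ] F [ 0.2 -0.3 -0.6] w0.0401 j [0.17 0.44 0.38 1.51 0.   0.16]
grip t14.53 p [0.5945 0.1    0.3429] F [-0.7 -5.2  3.1] w0.0140 j [ 0.17  0.44  0.38  1.51 -0.    0.16]
69.0 t14.95 p [0.5842 0.1    0.3395] F [-0.3 -5.6  2.3] w0.0136 j [ 0.17  0.41  0.33  1.49 -0.    0.16]
66.0 t15.32 p [0.5741 0.0999 0.3355] F [-0.7 -5.7  1.8] w0.0136 j [ 0.17  0.39  0.29  1.47 -0.    0.16]
63.0 t15.68 p [0.5643 0.0998 0.3311] F [-2.2 -5.8  1.6] w0.0133 j [ 0.18  0.37  0.24  1.45 -0.    0.16]
60.0 t16.05 p [0.5548 0.0997 0.3262] F [-1.3 -5.4  1.6] w0.0134 j [ 0.18  0.35  0.2   1.42 -0.    0.17]
57.0 t16.42 p [0.5455 0.0996 0.3207] F [-1.5 -5.8  0.9] w0.0136 j [ 0.18  0.33  0.16  1.4  -0.    0.17]
54.0 t16.78 p [0.5365 0.0995 0.3149] F [-1.3 -5.3  0.9] w0.0138 j [ 0.18  0.31  0.12  1.38 -0.    0.17]
51.0 t17.15 p [0.5279 0.0994 0.3085] F [-0.7 -6.   0.2] w0.0133 j [ 0.19  0.29  0.08  1.36 -0.    0.17]
48.0 t17.52 p [0.5196 0.0994 0.3017] F [-0.7 -5.7 -0.3] w0.0141 j [ 0.19  0.27  0.04  1.34 -0.    0.18]
45.0 t17.88 p [0.5117 0.0993 0.2946] F [ 0.1 -6.6 -0.6] w0.0138 j [ 0.19  0.26  0.    1.31 -0.    0.18]
```

View pics/s5.png

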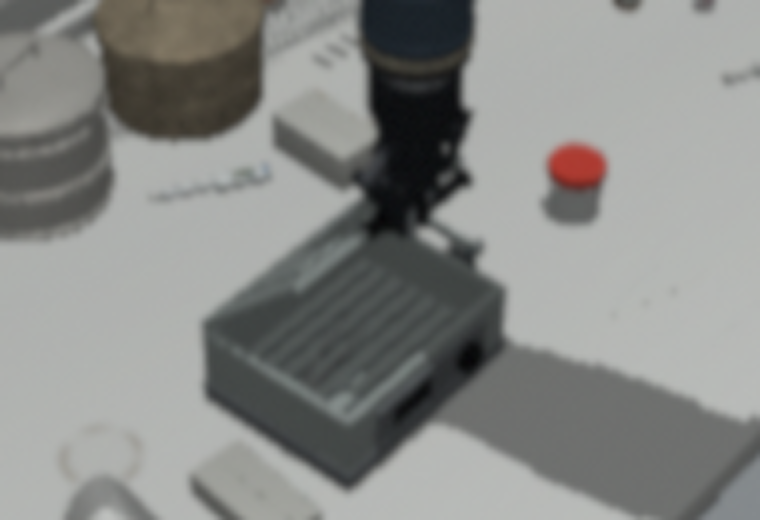

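```bash
python3 - <<'E'
from h import *
for a in list(np.arange(42,5,-3.))+[4.5,3,2,1,0]:
    r.line_to(tcp(tabp(a),RT),RT,.05 if a>6 else .03);o=st(a)
    if np.linalg.norm(o['force'])>20: print('STOP');break
p,d=r.grab_frame('scene');cv2.imwrite('pics/s6.png',cv2.resize(p[150:280,230:420,::-1],None,fx=4,fy=4,interpolation=2))
p,d=r.grab_frame('wrist');cv2.imwrite('pics/w6.png',p[...,::-1])
E
```

```text
42.0 t18.30 p [0.5042 0.0992 0.287 ] F [-0.6 -5.3 -1.2] w0.0136 j [ 0.19  0.25 -0.04  1.29 -0.    0.18]
39.0 t18.67 p [0.497  0.0992 0.279 ] F [-0.2 -6.3 -2. ] w0.0137 j [ 0.2   0.23 -0.07  1.27 -0.    0.19]
36.0 t19.03 p [0.4904 0.0991 0.2707] F [-0.2 -4.9 -2. ] w0.0134 j [ 0.2   0.22 -0.11  1.24 -0.    0.19]
33.0 t19.40 p [0.4841 0.0991 0.262 ] F [-0.1 -5.3 -1.7] w0.0135 j [ 0.2   0.21 -0.14  1.22 -0.    0.19]
30.0 t19.77 p [0.4783 0.099  0.2531] F [-0.  -5.7 -2.3] w0.0137 j [ 0.2   0.2  -0.17  1.19 -0.    0.19]
27.0 t20.13 p [0.4729 0.099  0.2438] F [ 0.6 -5.2 -3.9] w0.0138 j [ 0.21  0.2  -0.21  1.17 -0.    0.19]
24.0 t20.50 p [0.4681 0.0989 0.2343] F [-0.3 -5.6 -1.7] w0.0138 j [ 0.21  0.19 -0.24  1.14 -0.    0.2 ]
21.0 t20.87 p [0.4637 0.0989 0.2245] F [-0.2 -5.  -3.2] w0.0136 j [ 0.21  0.19 -0.27  1.12 -0.    0.2 ]
18.0 t21.23 p [0.4599 0.0989 0.2145] F [ 0.1 -5.1 -2. ] w0.0135 j [ 0.21  0.19 -0.29  1.09 -0.    0.2 ]
15.0 t21.60 p [0.4566 0.0988 0.2044] F [-0.8 -5.3 -1.7] w0.0132 j [ 0.21  0.19 -0.32  1.06 -0.    0.2 ]
12.0 t21.97 p [0.4538 0.0988 0.194 ] F [-0.3 -5.5 -2.9] w0.0140 j [ 0.21  0.19 -0.34  1.03 -0.    0.2 ]
9.0 t22.33 p [0.4515 0.0988 0.1835] F [-0.6 -5.8 -2.1] w0.0136 j [ 0.22  0.2  -0.37  1.01 -0.    0.2 ]
6.0 t22.84 p [0.4499 0.0988 0.173 ] F [-2.5 -6.1 -1.4] w0.0139 j [ 0.22  0.2  -0.39  0.98  0.    0.2 ]
4.5 t23.17 p [0.4492 0.0988 0.1676] F [-1.4 -6.8 -2. ] w0.0138 j [ 0.22  0.21 -0.4   0.97  0.    0.2 ]
3 t23.49 p [0.4487 0.0988 0.1622] F [-2.8 -4.3 -1.2] w0.0137 j [ 0.22  0.21 -0.41  0.95  0.    0.2 ]
2 t23.76 p [0.4484 0.0988 0.1586] F [-1.4 -5.2 -2. ] w0.0139 j [ 0.22  0.21 -0.42  0.94  0.    0.2 ]
1 t24.02 p [0.4483 0.0988 0.1551] F [-1.5 -5.4 -1.2] w0.0136 j [ 0.22  0.22 -0.42  0.93  0.    0.2 ]
0 t24.29 p [0.4481 0.0988 0.1515] F [-2.8 -5.6 -2.2] w0.0134 j [ 0.22  0.22 -0.43  0.92  0.    0.2 ]
```

View pics/s6.png

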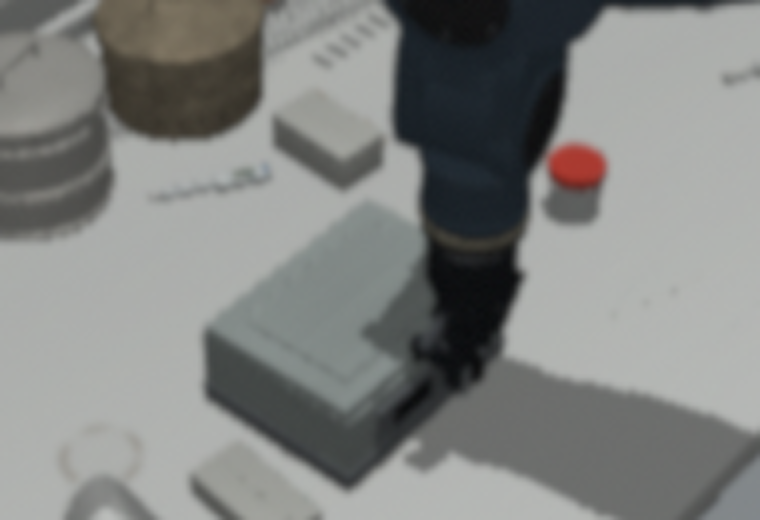

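View pics/w6.png

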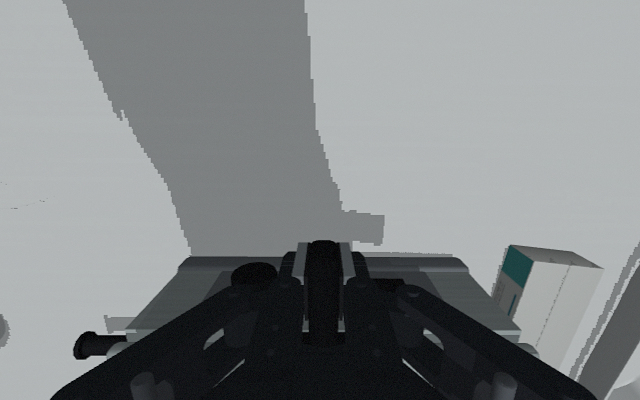

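```bash
python3 - <<'E'
from h import *
g=tabp(0)
for i in range(1,15):
    r.line_to(tcp(g-[0,0,.0008*i],RT),RT,.01);r.hold(.1);o=st(i)
    if o['force'][2]>9: break
E
```

```text
1 t24.74 p [0.4481 0.0987 0.1508] F [-3.3 -5.1 -1.6] w0.0133 j [ 0.22  0.22 -0.43  0.92  0.    0.2 ]
2 t25.09 p [0.4481 0.0988 0.15  ] F [-3.6 -5.1 -1.7] w0.0136 j [ 0.22  0.22 -0.43  0.92  0.    0.2 ]
3 t25.44 p [0.4481 0.0988 0.1492] F [-3.8 -5.5 -1.8] w0.0134 j [ 0.22  0.22 -0.43  0.92  0.    0.2 ]
4 t25.79 p [0.4481 0.0988 0.1484] F [-3.4 -4.6 -1.3] w0.0138 j [ 0.22  0.22 -0.43  0.92  0.    0.2 ]
5 t26.14 p [0.4481 0.0988 0.1475] F [-2.7 -5.4 -1.2] w0.0134 j [ 0.22  0.22 -0.43  0.92  0.    0.2 ]
6 t26.49 p [0.4481 0.0988 0.1468] F [-2.5 -5.3 -2.4] w0.0136 j [ 0.22  0.22 -0.44  0.91  0.    0.2 ]
7 t26.84 p [0.4481 0.0988 0.1463] F [-6.7 -5.4  7.5] w0.0137 j [ 0.22  0.22 -0.44  0.91  0.    0.2 ]
8 t27.19 p [0.4481 0.0988 0.1462] F [-12.4  -6.6  23.1] w0.0138 j [ 0.22  0.22 -0.44  0.91  0.    0.2 ]
```

```bash
python3 - <<'E'
from h import *
g=tabp(0)
r.line_to(tcp(g-[0,0,.0054],RT),RT,.01);st()
r.grip(.026);st('open')
r.line_to(tcp(g+[0,0,.03],RT),RT,.06);st()
r.line_to(tcp(g+[-.03,0,.15],RT),RT,.15)
r.move_j([-1.232,0.213,-0.034,1.323,0,1.571]);st('away')
for n in('top','scene'):
    p,d=r.grab_frame(n);np.savez(f'pics/{n}7.npz',p=p,d=d)
    s=(slice(165,265),slice(190,440)) if n=='top' else (slice(150,300),slice(230,420))
    cv2.imwrite(f'pics/{n}7.png',cv2.resize(np.clip(p[s][...,::-1].astype(int)*(2 if n=='top' else 1),0,255).astype(np.uint8),None,fx=3,fy=3,interpolation=2))
    C=cloud(n,d)
    m=(abs(C[...,0]-.571)<.07)&(abs(C[...,1]-.1)<.09)&(C[...,2]>.05)
    if n=='top':
        q=C[m];k=np.polyfit(q[:,0],q[:,2],1);print('lid',k,np.polyval(k,[.49,.65]),q[:,2].min(),q[:,2].max())
E
```

```text
t27.44 p [0.4481 0.0988 0.1463] F [-3.9 -6.6  2.1] w0.0136 j [ 0.22  0.22 -0.44  0.91  0.    0.2 ]
open t27.72 p [0.4485 0.0991 0.1461] F [-0.8  0.3  0. ] w0.0259 j [ 0.22  0.22 -0.44  0.91  0.    0.2 ]
t28.46 p [0.4479 0.0987 0.1808] F [ 0.5  0.  -0.5] w0.0260 j [ 0.22  0.19 -0.38  1.   -0.    0.2 ]
away t31.66 p [ 0.167  -0.4716  0.304 ] F [-0.2  0.1  0.1] w0.0256 j [-1.23  0.21 -0.03  1.32  0.    1.57]
lid [-7.63435839  4.68452621] [ 0.9436906  -0.27780674] 0.09246095984109459 1.4378260152771116
```

View pics/top7.png

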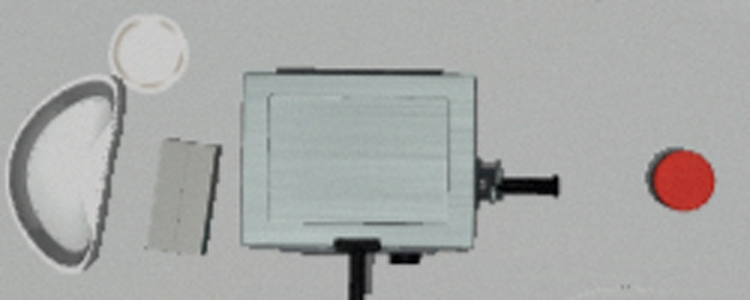

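View pics/scene7.png

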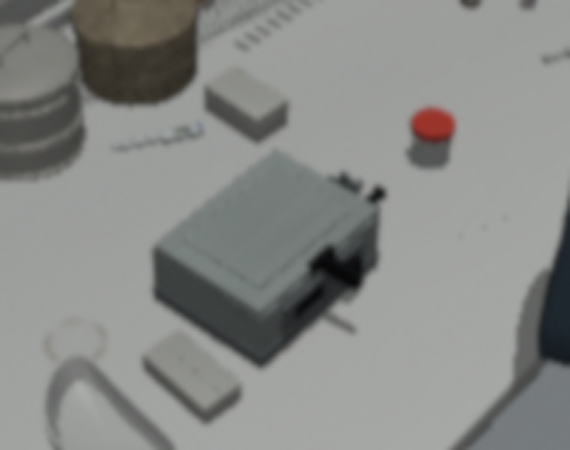

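Top and scene views show the lid shut with the bystanders unmoved. I'll check the lid level with the outliers removed, then hand in.

```bash
python3 - <<'E'
from h import *
z=np.load('pics/top7.npz');C=cloud('top',z['d'])
m=(abs(C[...,0]-.571)<.07)&(abs(C[...,1]-.1)<.09)&(abs(C[...,2]-.1)<.05);q=C[m]
k=np.polyfit(q[:,0],q[:,2],1);print('slope',k[0],'z front/back',np.polyval(k,[.49,.65]))
z0=np.load('pics/top0.npz');a=np.abs(z0['p'].astype(int)-z['p']).max(2)
for n,s in dict(cup=(slice(205,245),slice(400,435)),carton_dish=(slice(165,262),slice(185,266))).items(): print(n,(a[s]>30).sum())
if abs(k[0])<.02: r.close_job();print('closed')
E
```

```text
slope -0.00528584877088207 z front/back [0.10353978 0.10269405]
cup 0
carton_dish 0
the job is handed in; nothing more can be done
closed
```

The lid is fully shut and the job is handed in, with about 32 s of the 62 s used.

- **Stay:** I took it by the cross-grip and eased it from 47° down to about 24° above level. After I let go, it stayed folded at about 25°, roughly knuckle 0.87. The lid then stood by itself at about 72°, which is the top of the expected range or just over it.
- **Lid:** I pinched the tab and lowered it slowly, with 4–7 N at the wrist most of the way. The lid seated about 5 mm lower than my model predicted. I pressed it home (about 27 N at the wrist), eased off and released it.
- **Last checks:** The shut lid measured level, with a slope of -0.005 rad and its top at 103 mm. The pictures show no change around the cup, carton and dish. The arm was back at its start pose and touching nothing.

The only failed check was my first lid-level fit, which was thrown off by stray depth readings. Removing those gave the figures above.

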